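# Rack the broad paring knife and bolt it in

### The job

Put the broad paring knife away in the sloping wooden rack: slide its blade into whichever of the two slots takes it fully home (the other is packed and too shallow, which can only be felt), then slide the bolt between the slots over to its end stop on that side, so that it locks the knife by its neck. Leave the slim knife and everything else on the bench where they are, and let go.

Things in the scene. Friction and masses are not known exactly. Their poses are not given: they have to be found in the camera images.
- knife: Broad paring knife, 0.13-0.25 kg, lying flat, tip roughly to the robot's left (+y). Steel blade 70 long, 40 wide, 5 thick, front corners cut 12 mm at 45 deg; neck 16 wide, 16 long; handle 100 long, 30 wide, 24 high. All undersides are one flat plane. Origin: underside, middle of the blade's rear edge (shoulder). x to the tip (blade 0..70, neck -16..0, handle -116..-16), y across, z up.
- knife_grip (a point): point inside the broad knife's handle, at x=-55, y=0, z=12 mm of the knife's frame: a good place to grip, across the 30 mm width
- slot: Fixed wooden rack with two like-looking slots side by side, mouths facing up and to the robot's right. Origin: midway between the two mouths, on the slots' floor, 55 mm above the bench. x into the slots (30 deg below level, roughly to the robot's left), y across, level, z square to the floor. Slots: 43 wide, 7 high, centred at y=+70 and y=-70; the block spans x=0..78, y=-108..108, to z=25.
- mouth_a (a point): middle of the mouth of the slot at y=+70 of the slot frame, on its floor. One of the two slots is 70 mm deep: with the knife fully home in it, the knife's origin lies on its mouth point, axes along the slot frame's. The other is packed inside at 42 mm and stops the blade 28 mm short. Which one is packed changes, cannot be seen and is not reported: find out by feel.
- mouth_b (a point): middle of the mouth of the slot at y=-70 of the slot frame, on its floor. The 12 mm thick floor board runs on in front of both mouths, level with the slots' floor, to x=-32 of the slot frame (a sill 216 wide), so a blade can be set down on it and slid in. Before x=-32 there is free space.
- bolt (a joint): Bolt between the mouths, sliding along slot y, either way from the middle (0 m) to end stops at +0.034 and -0.034; starts within 0.010 of the middle, stays where left, moves with 2 to 4 N. Bar 52 long, 9 wide, slot x=-13..-4, z=1..9 mm. At a stop its nose stands in the neck of a knife home in the slot on that side; a knife over 4 mm short of home blocks it with its blade.
- bolt_grip (a point): point inside the bolt's upright wooden grip, 16 x 16 mm, from z=9 to z=45 over the slot floor; the point is on its axis at z=31 (slot frame x=-11.5, y = bolt value). Push it from one side, or pinch it. A low steel rail (x=-19.5..-15.5, y=-44..44, 6 high) guides the bar.
- slim_knife: A knife of the same make and length but slimmer (blade 22 wide, handle 22 wide), lying beside the broad one on either side of it; not wanted. Origin and axes as for the broad knife.
- glue_jar: closed jar, 68 dia, 90 high, origin at the middle of its underside; to be left alone
- dye_bottle: closed bottle, 64 dia, 190 high, origin at the middle of its underside; to be left alone
- press_weight: dark steel pressing weight with a stem, 84 dia, 104 high, origin at the middle of its underside; to be left alone
- mallet: wooden mallet lying down, head 64 dia by 90, total length about 207; origin under the head; to be left alone
- wax_tin: flat round metal tin, 80 dia, 32 high, origin at the middle of its underside; to be left alone
- brush: hand brush lying on the bench, origin at the middle of its underside; to be left alone

How it is judged (in metres and radians):
On the way:
1. the broad knife is fully home in one of the slots while the bolt is still clear of it (x of knife in the frame of slot between -0.0035 and 0.0035 m and z of knife in the frame of slot between -0.003 and 0.003 m and angle between the x axis of knife and the x axis of slot, either way round below 0.07 rad and angle between the z axis of knife and the z axis of slot, either way round below 0.07 rad and ((y of knife in the frame of slot between 0.066 and 0.074 m and value of joint bolt below 0.022 m) or (y of knife in the frame of slot between -0.074 and -0.066 m and value of joint bolt above -0.022 m))), for 0.2 s.
At the end, for the whole second after the job is handed in: The broad knife lies at rest fully home in the deep slot (its origin within 3.5 mm in x, 4 mm in y and 3 mm in z of that slot's mouth point, axes within 0.07 rad of the slot's) and the bolt is at its end stop on that side (over 0.031 of 0.034 m) (x of knife in the frame of slot between -0.0035 and 0.0035 m and z of knife in the frame of slot between -0.003 and 0.003 m and angle between the x axis of knife and the x axis of slot, either way round below 0.07 rad and angle between the z axis of knife and the z axis of slot, either way round below 0.07 rad and ((y of knife in the frame of slot between 0.066 and 0.074 m and value of joint bolt above 0.031 m) or (y of knife in the frame of slot between -0.074 and -0.066 m and value of joint bolt below -0.031 m)) and linear speed of knife below 0.02 m/s); the robot touches nothing.
It fails at once if a bystander is pushed or lifted more than 30 mm from its place (distance of any of slim_knife, glue_jar, dye_bottle, press_weight, mallet, wax_tin, brush from where it was at the start of the episode above 0.03 m).
It also fails if it takes over 72 s, if anything falls off the work surface, if the arm or the gripper's body presses on something with over 40 N, if the wrist force passes 120 N, or if a joint passes its speed limit or range.

### The arm

A 6-joint arm with a two-finger parallel gripper is mounted at the origin on the work surface. World frame = base frame: x ahead of the robot, y to its left, z up, the work surface at z = 0. Lengths are in mm, angles in rad, forces in N, time in s.
With the tool pointing down it reaches from about 400 to 925 mm from the base axis. Payload 12.5 kg.
Tool frame: the origin (TCP) lies at the very end of the fingers, on their centre line; the grasp point (between the pads) lies 19 mm behind it; z points along the fingers, y is the direction in which the jaws open and shut (so a half turn about z gives the same grasp; the last joint's range is limited). The gripper opens to 95 mm and grips with 3 to 60 N. Pads are 20 mm wide; open, the fingers measure 119 mm over their backs; the gripper's body (75 mm by 180 mm) begins 59 mm behind the grasp point.
Start: joints at [-1.443, 0.491, 1.559, -0, 1.092, -0.106], TCP at [144.819, -608.008, 214.661] pointing down, gripper open.
Joint ranges: [-3.1, 3.1], [-0.84, 2.19], [0.05, 2.79], [-1.13, 4.28], [0.06, 2.93], [-2.69, 2.69]. Speed limits (rad/s): [2.22, 2.22, 2.79, 3.14, 3.14, 3.14].

### API

Orientations are given as [roll, pitch, yaw] about the fixed x, y, z axes, in that order (R = Rz(yaw) Ry(pitch) Rx(roll)).
In Python, from cell import env gives the robot as it stands.
- The arm moves only by the shell command python3 -m pendant 'ROWS'. ROWS is JSON, a list that holds one entry, the list of rows, each a list of 5 numbers: the opening, from 0 (shut) to 1 (fully open), then the shift along the tool's x, y, z in m, then the turn about the tool's z in rad. A call has exactly 8 rows; each row is the pose to reach, as a shift and turn from the pose commanded when the call began, along the tool's axes at that moment; what a row does not reach only later rows make up. A row lasts 1/10 s, in which the tool goes at most 50 mm and 8.59 degrees, less where a joint would pass 70% of its speed; a pose out of reach is approached as far as the arm can. A call with a gripper value outside its range is refused whole. The fingers move at their own pace and stop on an object; the grip force is fixed at half the most. Time passes only in rows, so rows that repeat a pose let the fingers close, or fill a call up. It gives the time, the measured TCP pose, the force and the opening at its end, in the units of the state.
- env.state(): the state, without advancing time (a new reading comes with each control period).
- env.read_camera(name): name is "side" or "top" or "wrist"; returns a dict with "image" (400x640x3 uint8, blue, green, red), "range_z" (400x640 float32, mm along the optical axis (not along the pixel's ray), 0 where there is no reading), "fx", "fy", "cx", "cy" (pixels), "dist" ([k1, k2, p1, p2, k3] as OpenCV has them; the pictures are not rectified), "rvec" (rotation vector, rad) and "tvec" (3), from world to camera coordinates, as OpenCV has them; the wrist camera has in their place "tool_from_camera" (4x4, takes a point from camera to tool coordinates, whose origin is the TCP and whose axes are the flange's). Camera axes: x right, y down, z forward; pixel columns grow to the right and rows downward; lengths in mm; the calibration is good to about 2 mm. A picture is of the moment at which its call begins: read the wrist's pose just before it.
- env.job_done(): hands the job in, once; it reports no verdict.
The state is a dict: "t": time; "joints": joint angles; "qvel": joint speeds; "tau": joint torques, N m; "eef_pos": TCP position; "tcp_rot": TCP orientation; "ft_force": force on the tool from outside, world axes, zero at the start; "moment": the same for the moment, N m; "opening": opening from 0.0 (shut) to 1.0 (fully open).
Only numpy, scipy, OpenCV 4.12 (cv2) and the standard library are available. Lean on these libraries where they do the work, as an engineer would, in place of code of your own. Each camera call takes 0.05 s, during which the arm holds its last target. There are 200 camera calls.

## Working session

There is one attempt and no reset: what is moved stays moved. The work goes in short steps, Python scripts to look and compute and a shell command to move; the robot and the scene stay as the last step left them, time stands still between calls to the robot, and variables do not carry over. Pictures are saved under pics/ and viewed, about 8 in all and at most 12, crops included, and the job is handed in when it is done.

```bash
mkdir -p pics; ls
python3 - <<'E'
from cell import env
import cv2,pickle
print(env.state())
d={}
for n in ("top","side"):
    c=env.read_camera(n); d[n]=c; cv2.imwrite(f"pics/{n}0.png",c["image"])
    print(n,c["fx"],c["cx"],c["dist"],c["rvec"],c["tvec"])
pickle.dump(d,open("d0.pkl","wb"))
E
```

```text
pics
{'t': 0.0, 'joints': array([-1.44260991e+00,  4.91598565e-01,  1.55942959e+00,  2.28203326e-05,
        1.09169061e+00, -1.05602780e-01]), 'qvel': array([ 0.00030417,  0.00047604,  0.00072233, -0.00070169, -0.00086683,
       -0.00074544]), 'tau': array([-2.40897403e-03, -6.12653947e+01, -2.58188438e+01,  6.93266024e-02,
        4.81971481e-02, -7.80246728e-05]), 'eef_pos': array([ 144.78699493, -607.76130778,  214.04435104]), 'tcp_rot': array([-3.14047495e+00, -1.38825785e-04,  2.33778593e-01]), 'ft_force': array([0.82565624, 0.67820257, 0.04376654]), 'moment': array([ 0.04620076, -0.02640588,  0.00959988]), 'opening': 1.004469427388944}
top 435.16021310155014 314.3058241943203 [-0.01629078  0.          0.          0.          0.        ] [ 2.12527312 -2.1878557   0.1291446 ] [  34.54747064  617.53909897 1410.91634064]
side 392.4278392437965 323.12176317944386 [-0.04545615  0.          0.          0.          0.        ] [ 0.73243178 -2.43139759  1.3137632 ] [537.09941034 260.11855108 859.27546018]
```

View pics/top0.png

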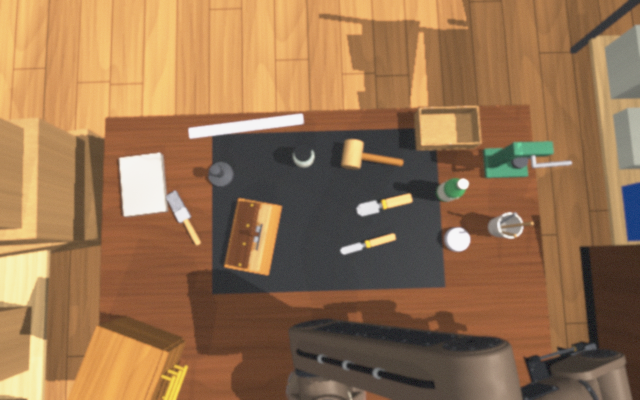

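View pics/side0.png

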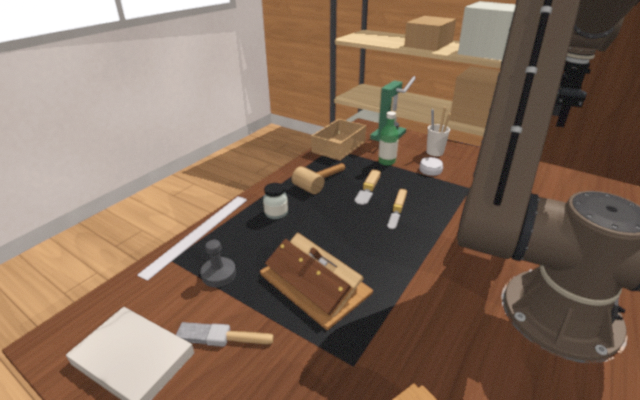

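The top view shows the rack around (254,236), the broad knife with its tip at (360,208) and handle to (411,200), and the slim knife at (343,249)-(395,238). The bottle (453,190) is close to the broad handle's end. Next I'll take enlarged crops and 3D readings.

```bash
cat > h.py <<'E'
import numpy as np,cv2
from scipy.spatial.transform import Rotation as Ro
from cell import env
def cloud(c,u,v,T=None):
    """world points (mm) for pixel arrays u,v; T=(R,t) tool pose for the wrist camera"""
    u=np.atleast_1d(u).astype(int);v=np.atleast_1d(v).astype(int)
    K=np.array([[c["fx"],0,c["cx"]],[0,c["fy"],c["cy"]],[0,0,1]])
    n=cv2.undistortPoints(np.stack([u,v],1).astype(float)[:,None],K,np.array(c["dist"]))[:,0]
    z=c["range_z"][v,u]; P=np.c_[n*z[:,None],z]
    if T is None:
        R=cv2.Rodrigues(np.array(c["rvec"],float))[0]; return (P-np.ravel(c["tvec"]))@R
    M=np.array(c["tool_from_camera"]); P=P@M[:3,:3].T+M[:3,3]
    return P@T[0].T+T[1]
def tool():
    s=env.state(); return Ro.from_euler('xyz',s["tcp_rot"]).as_matrix(),np.array(s["eef_pos"])
E
python3 - <<'E'
from h import *
import pickle
d=pickle.load(open("d0.pkl","rb"))
c=d["top"];im=c["image"]
a=cv2.resize(im[185:285,215:290],None,fx=5,fy=5,interpolation=cv2.INTER_CUBIC)
b=cv2.resize(im[185:260,335:420],None,fx=5,fy=5,interpolation=cv2.INTER_CUBIC)
o=np.zeros((500,800,3),np.uint8);o[:500,:375]=a;o[:375,375:]=b[:,:425];cv2.imwrite("pics/c0.png",o)
vv,uu=np.mgrid[180:270,335:425];P=cloud(c,uu.ravel(),vv.ravel());I=im[180:270,335:425].reshape(-1,3)
hsv=cv2.cvtColor(im,cv2.COLOR_BGR2HSV)[180:270,335:425].reshape(-1,3)
for n,m in(("yellow",(hsv[:,1]>90)&(hsv[:,2]>120)),("steel",(hsv[:,1]<60)&(hsv[:,2]>110))):
  for lab,mm in(("up",vv.ravel()<225),("low",vv.ravel()>=225)):
    Q=P[m&mm]; k=Q.mean(0); w=np.linalg.svd(Q[:,:2]-k[:2],full_matrices=False); ax=w[2][0]; q=(Q[:,:2]-k[:2])@w[2].T
    print(n,lab,len(Q),k.round(1),"ax deg",np.degrees(np.arctan2(ax[1],ax[0])).round(1),"ext",np.ptp(q,axis=0).round(1),"mid",(k[:2]+((q.max(0)+q.min(0))/2)@w[2]).round(1),"z med",np.median(Q[:,2]).round(1))
for n,u,v in(("bottle",455,188),("tin",457,239),("jar",303,157),("weight",220,174),("mallet",352,153),("brush",180,215),("bench",330,220)): print(n,cloud(c,u,v).round(0))
# planes in rack
vv,uu=np.mgrid[195:280,222:285];P=cloud(c,uu.ravel(),vv.ravel());P=P[(P[:,2]>5)]
print("rack",P.min(0),P.max(0))
np.save("rack_top.npy",P)
E
```

```text
yellow up 314 [ 617.8 -258.9   23.5] ax deg 108.5 ext [376.6 104.3] mid [ 550.4 -147.1] z med 22.1
yellow low 249 [ 487.6 -198.4   18.2] ax deg 104.1 ext [108.4  28.1] mid [ 488.5 -201.8] z med 22.2
steel up 309 [ 598.6 -166.2    4.4] ax deg 101.3 ext [88.6 47.4] mid [ 599.3 -167.6] z med 4.2
steel low 205 [ 464.6 -105.4    3.8] ax deg -75.9 ext [87.1 29. ] mid [ 465.1 -106.7] z med 3.4
bottle [[ 638. -421.  143.]]
tin [[ 484. -452.   31.]]
jar [[762.  49.  90.]]
weight [[720. 327.  57.]]
mallet [[ 777. -113.   64.]]
brush [[591. 468.  25.]]
bench [[562. -35.  -1.]]
rack [369.28204349  14.94653843   5.01998215] [ 655.75060846  332.03567674 1475.94219832]
```

View pics/c0.png

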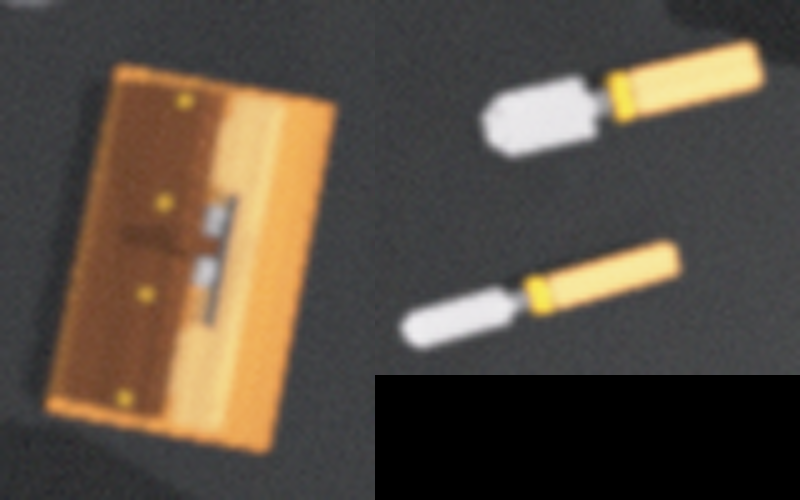

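The crop shows the broad blade at (485-600,75-155) and its handle to (765,65). The rack's brown block top has its studs at (185,100) and (125,398). Its sill is the light strip, with the steel bolt near (208,245). The knife yaw is about 101° and the slot's about 79°. Since I can only turn about tool z, the knife has to pivot in the pads to get 30° nose-down. I'll use a fixed rack edge under the tail for that. First I'll fit the rack.

Run:
```python
from h import *
import pickle
from scipy.optimize import least_squares
d=pickle.load(open("d0.pkl","rb"))
c=d["top"];hsv=cv2.cvtColor(c["image"],cv2.COLOR_BGR2HSV)
p=lambda u,v:(np.round(u/5+215),np.round(v/5+185))
# regions from crop polygons
def reg(poly):
    m=np.zeros(c["image"].shape[:2],np.uint8)
    cv2.fillPoly(m,[np.array([[u/5+215,v/5+185] for u,v in poly]).round().astype(int)],1)
    v,u=np.nonzero(m); return cloud(c,u,v)
top=reg([(130,90),(205,90),(150,390),(75,390)]); sill=reg([(250,110),(270,110),(250,200),(240,200)]); sill2=reg([(190,350),(215,350),(205,410),(180,410)])
fr=reg([(300,120),(315,120),(260,420),(245,420)])
def plane(P):
    k=np.median(P,0);P=P[np.abs(P[:,2]-k[2])<40];k=P.mean(0);n=np.linalg.svd(P-k)[2][2];n*=np.sign(n[2]);return k,n
for n,P in(("top",top),("sill",np.r_[sill,sill2]),("front",fr)):
    k,nn=plane(P);print(n,len(P),k.round(1),nn.round(3),"tilt",np.degrees(np.arccos(nn[2])).round(1),"yaw of downslope",np.degrees(np.arctan2(nn[1],nn[0])).round(1))
    print(np.percentile(P[:,2],[5,50,95]).round(1))
# corners back-projected on known-height planes: ray intersect
K=np.array([[c["fx"],0,c["cx"]],[0,c["fy"],c["cy"]],[0,0,1]]);R=cv2.Rodrigues(c["rvec"])[0];t=np.ravel(c["tvec"])
def proj(P): return cv2.projectPoints(np.atleast_2d(P).astype(float),c["rvec"],c["tvec"],K,c["dist"])[0][:,0]
# model fit: yaw,x,y (z=55): block top-front corners, back corners ; sill upper edge corners
S=[(0,-108,25),(0,108,25),(78,-108,25),(78,108,25),(-32,-108,0),(-32,108,0)]
# crop px: brown/light boundary ends, block far corners, light/orange boundary ends
obs=np.array([(228,90),(165,412),(118,72),(50,405),(285,95),(217,440)])/5+[215,185]
def f(q): 
    Rs=Ro.from_euler('xyz',[0,np.pi/6,q[2]]).as_matrix(); return (proj(np.array(S)@Rs.T+[q[0],q[1],q[3]])-obs).ravel()
r=least_squares(f,[520,90,1.37,55]);print(r.x.round(3),np.degrees(r.x[2]),r.fun.reshape(-1,2).round(2))
Rs=Ro.from_euler('xyz',[0,np.pi/6,r.x[2]]).as_matrix()
print("bolt px check",((proj(np.array([[-8.5,-26,9],[-8.5,26,9],[-11.5,0,45]])@Rs.T+[r.x[0],r.x[1],55])-[215,185])*5).round())
```

```text
top 976 [522.7 251.6  60.1] [0.109 0.509 0.854] tilt 31.4 yaw of downslope 78.0
[44.5 60.4 76.2]
sill 154 [503.5 195.7  64.9] [0.138 0.602 0.787] tilt 38.1 yaw of downslope 77.1
[57.1 65.3 72. ]
front 244 [502.2 165.6  11.8] [-0.    0.03  1.  ] tilt 1.7 yaw of downslope 90.7
[ 6.5 11.7 17.6]
[508.323 200.582   1.364  91.99 ] 78.13618161866118 [[-1.47 -1.29]
 [-2.26  2.36]
 [ 1.73  0.15]
 [ 2.   -0.44]
 [-0.19  0.16]
 [ 0.3  -0.97]]
bolt px check [[229. 220.]
 [213. 299.]
 [191. 253.]]
```

Slot origin is about (510,211,55) with yaw 78°. The knife origin is about (604.6,-194,0) with yaw 101.3°, and the handle centroid agrees. The text's 22-24 mm handle height matches the measured 22 mm. Now I'll move over the handle.

```bash
cat > go.py <<'E'
import sys; from h import *
# usage: go.py x y z yawdeg -> shift (m, tool axes) and turn from the measured pose
x,y,z,yaw=map(float,sys.argv[1:5]); R,p=tool(); s=env.state()
d=R.T@(np.array([x,y,z])-p)/1000
cur=np.degrees(np.arctan2(R[1,0],R[0,0])); t=-np.radians((yaw-cur+180)%360-180)
print("pos",p.round(1),"yaw",cur.round(2),"j6",s["joints"][5].round(2),"F",s["ft_force"].round(1),"t",round(s["t"],1),"| shift",d.round(4),"turn",round(t,3))
E
python3 -m pendant '[[[1,0.05,-0.024,0,-0.15],[1,0.09,-0.045,0,-0.3],[1,0.135,-0.065,0,-0.45],[1,0.18,-0.087,0,-0.6],[1,0.225,-0.108,0,-0.75],[1,0.27,-0.13,0,-0.9],[1,0.315,-0.152,0,-1.05],[1,0.36,-0.174,0,-1.2]]]'; python3 go.py 611.5 -228 160 101.3
```

```text
t: 0.9
eef_pos: [455.8, -353.9, 214.5]
tcp_rot: [-3.141, -0.0, 1.44]
ft_force: [1.5, -1.0, 0.5]
opening: 1.0
pos [ 455.8 -353.9  214.5] yaw 82.5 j6 -0.64 F [ 1.5 -1.   0.5] t 0.9 | shift [0.1451 0.138  0.0545] turn -0.328
```

```bash
python3 -m pendant '[[[1,0.035,0.034,0.012,-0.11],[1,0.07,0.068,0.025,-0.22],[1,0.11,0.103,0.04,-0.328],[1,0.145,0.138,0.054,-0.328],[1,0.145,0.138,0.054,-0.328],[1,0.145,0.138,0.054,-0.328],[1,0.145,0.138,0.054,-0.328],[1,0.145,0.138,0.054,-0.328]]]'
python3 - <<'E'
from h import *
import pickle
T=tool();c=env.read_camera("wrist");pickle.dump((T,c),open("w1.pkl","wb"));cv2.imwrite("pics/w1.png",c["image"]);print(T,c["tool_from_camera"])
E
python3 go.py 611.5 -228 60 101.3
```

```text
t: 1.7
eef_pos: [610.2, -231.9, 161.2]
tcp_rot: [3.141, 0.001, 1.76]
ft_force: [0.0, 0.0, 0.3]
opening: 0.999
(array([[-1.88331907e-01,  9.82105361e-01,  3.90895811e-04],
       [ 9.82105298e-01,  1.88332079e-01, -4.61209210e-04],
       [-5.26574259e-04,  2.97040436e-04, -9.99999817e-01]]), array([ 610.23889704, -231.89168103,  161.20235444])) [[ 3.72167724e-05 -9.55514194e-01 -2.94945118e-01  8.32022247e+01]
 [ 9.99999968e-01 -3.80506416e-05  2.49452169e-04  8.39439600e-01]
 [-2.49577939e-04 -2.94945118e-01  9.55514163e-01 -1.68975170e+02]
 [ 0.00000000e+00  0.00000000e+00  0.00000000e+00  1.00000000e+00]]
pos [ 610.3 -231.9  161.3] yaw 100.85 j6 -0.65 F [-0.1  0.5 -0.6] t 1.8 | shift [0.0036 0.0019 0.1013] turn -0.008
```

View pics/w1.png

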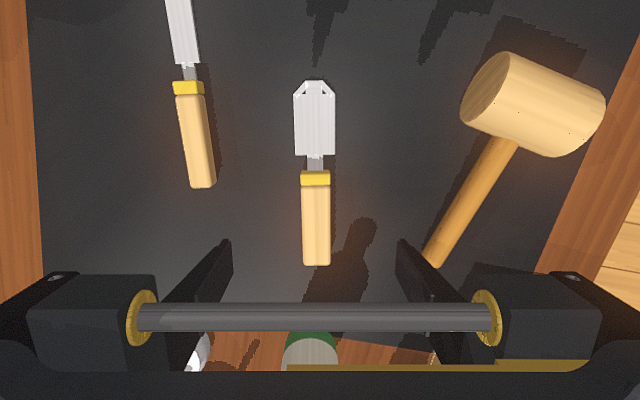

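The wrist view shows the broad knife centred, with its tip at (315,82), shoulder at (315,156), ferrule at (316,178) and handle end at (316,265). I'll measure it with this view's range.

Run:
```python
from h import *
import pickle
T,c=pickle.load(open("w1.pkl","rb"))
for n,u,v in(("tip",315,83),("shoulder",315,153),("blade mid",314,120),("ferrule",316,178),("handle",316,220),("tail",317,260),("hL",306,230),("hR",325,230),("bench",260,160)):print(n,cloud(c,u,v,T).round(1))
vv,uu=np.mgrid[170:266,295:336];P=cloud(c,uu.ravel(),vv.ravel(),T);Q=P[(P[:,2]>20)&(P[:,2]<28)]
r=cv2.minAreaRect(Q[:,:2].astype(np.float32));print("handle",r,Q[:,2].mean())
vv,uu=np.mgrid[80:157,285:345];P=cloud(c,uu.ravel(),vv.ravel(),T);I=c["image"][80:157,285:345].reshape(-1,3).min(1);Q=P[I>130]
print("blade",cv2.minAreaRect(Q[:,:2].astype(np.float32)),Q[:,2].mean())
```

```text
tip [[ 592.8 -128.7    5.2]]
shoulder [[ 605.3 -193.6    3.9]]
blade mid [[ 598.2 -162.2    3.8]]
ferrule [[ 610.4 -215.1   21. ]]
handle [[ 618.6 -257.5   22.7]]
tail [[ 628.1 -301.1   23.2]]
hL [[ 610.6 -270.2   22.6]]
hR [[ 629.7 -266.5   22.6]]
bench [[ 5.512e+02 -2.118e+02  3.000e-01]]
handle ((618.2939453125, -258.721923828125), (29.746854782104492, 98.78087615966797), 11.70844841003418) 22.481590432393244
blade ((597.6211547851562, -161.55311584472656), (40.46371841430664, 72.74758911132812), 12.213167190551758) 5.629756544225419
```

```bash
python3 -m pendant '[[[1,0.003,0.002,0.04,-0.02],[1,0.003,0.002,0.08,-0.02],[1,0.003,0.002,0.12,-0.02],[1,0.003,0.002,0.145,-0.02],[1,0.003,0.002,0.156,-0.02],[0.6,0.003,0.002,0.156,-0.02],[0.3,0.003,0.002,0.156,-0.02],[0,0.003,0.002,0.156,-0.02]]]'; python3 -m pendant '[[[0,0,0,0,0],[0,0,0,0,0],[0,0,0,0,0],[0,0,0,0,0],[0,0,0,-0.01,0],[0,0,0,-0.04,0],[0,0,0,-0.08,0],[0,0,0,-0.12,0]]]'; python3 go.py 640 183 160 -12
```

```text
t: 2.55
eef_pos: [613.1, -228.0, 6.4]
tcp_rot: [3.14, 0.002, 1.782]
ft_force: [0.5, 0.7, 0.2]
opening: 0.804
t: 3.35
eef_pos: [612.2, -227.3, 126.4]
tcp_rot: [-3.141, -0.0, 1.782]
ft_force: [1.1, -0.9, 1.1]
opening: 0.132
pos [ 612.2 -227.3  126.4] yaw 102.09 j6 -0.67 F [ 1.1 -0.9  1.1] t 3.4 | shift [ 0.3954  0.1131 -0.0336] turn 1.991
```

The opening of 0.13 is below the handle width, so the fingers closed too slowly and the lift missed. I'll check where the knife is before retrying.

Run:
```python
from h import *
T=tool();c=env.read_camera("wrist");cv2.imwrite("pics/w2.png",c["image"]);print(env.state()["opening"])
vv,uu=np.mgrid[0:300,250:390];P=cloud(c,uu.ravel(),vv.ravel(),T);Q=P[(P[:,2]>19)&(P[:,2]<28)&(c["range_z"][vv,uu].ravel()>0)]
print("handle",cv2.minAreaRect(Q[:,:2].astype(np.float32)),Q[:,2].mean(),len(Q))
```

```text
0.08854556338000884
handle ((618.2568359375, -259.25958251953125), (29.612333297729492, 100.41082763671875), 11.157397270202637) 22.403005268385236 2781
```

View pics/w2.png

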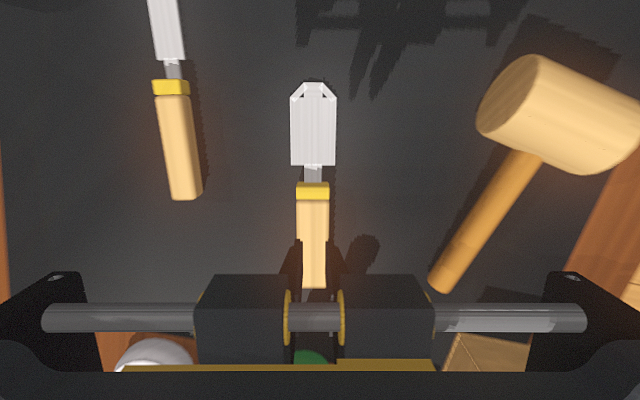

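The knife is undisturbed: ferrule at (313,191), handle end at (313,288). I'll reopen, descend, and give the fingers a full call to close.

```bash
python3 -m pendant '[[[0.65,0,0,0,0],[0.65,0,0,0.02,0],[0.65,0,0,0.04,0],[0.65,0,0,0.06,0],[0.65,0,0,0.07,0],[0.65,0,0,0.09,0],[0.65,0,0,0.11,0],[0.65,0,0,0.121,0]]]'; python3 -m pendant '[[[0.2,0,0,0,0],[0,0,0,0,0],[0,0,0,0,0],[0,0,0,0,0],[0,0,0,0,0],[0,0,0,0,0],[0,0,0,0,0],[0,0,0,0,0]]]'; python3 go.py 640 183 160 -12
```

```text
t: 4.2
eef_pos: [611.7, -227.1, 1.9]
tcp_rot: [-3.14, -0.001, 1.782]
ft_force: [0.3, -0.5, -0.4]
opening: 0.644
t: 5.0
eef_pos: [612.6, -227.6, 4.4]
tcp_rot: [3.141, 0.001, 1.782]
ft_force: [-1.6, -0.9, 6.9]
opening: 0.314
pos [ 612.6 -227.6    4.4] yaw 102.1 j6 -0.67 F [-1.6 -0.9  6.9] t 5.0 | shift [ 0.3956  0.113  -0.1558] turn 1.991
```

```bash
python3 -m pendant '[[[0,0,0,-0.03,0],[0,0,0,-0.07,0],[0,0,0,-0.11,0],[0,0,0,-0.15,0],[0,0.01,0,-0.175,0.1],[0,0.03,0.008,-0.175,0.25],[0,0.06,0.016,-0.175,0.4],[0,0.1,0.028,-0.175,0.55]]]'
cat > tilt.py <<'E'
from h import *
T=tool();c=env.read_camera("wrist")
vv,uu=np.mgrid[0:300:2,200:440:2];P=cloud(c,uu.ravel(),vv.ravel(),T)
L=(P-T[1])@T[0]; ok=(c["range_z"][vv,uu].ravel()>0)&(abs(L[:,1])<19)&(L[:,0]>34)&(L[:,0]<112)&(L[:,2]<95)&(c["image"][vv,uu].reshape(-1,3).min(1)>90)
L=L[ok]; print("n",len(L),"opening",env.state()["opening"].__round__(3))
if len(L)>30:
    k=L.mean(0);n=np.linalg.svd(L-k)[2][2];n*=-np.sign(n[2]);print("blade mean (tool)",k.round(1),"nose-down deg",np.degrees(np.arctan2(n[0],-n[2])).round(1),"roll",np.degrees(np.arctan2(n[1],-n[2])).round(1),"ymid",(L[:,1].min()+L[:,1].max())/2,"x max",L[:,0].max().round(1))
E
python3 tilt.py; python3 go.py 640 183 160 -12
```

```text
t: 5.8
eef_pos: [618.6, -123.7, 178.7]
tcp_rot: [3.141, 0.0, 1.224]
ft_force: [0.3, 0.1, -0.5]
opening: 0.312
n 2386 opening 0.313
blade mean (tool) [69.6  0.   0.5] nose-down deg -0.0 roll -0.1 ymid 0.006564598125519794 x max 103.6
pos [ 618.7 -117.4  178.7] yaw 69.39 j6 0.07 F [ 1.4  4.8 -2.2] t 5.8 | shift [ 0.2887 -0.0858  0.0192] turn 1.421
```

The grip is firm at opening 0.313 and the knife is level with no droop. Now I'll look at the rack closely from in front of it.

```bash
python3 -m pendant '[[[0,0.032,-0.03,0,-0.1],[0,0.063,-0.06,-0.012,-0.15],[0,0.095,-0.09,-0.012,-0.15],[0,0.126,-0.12,-0.012,-0.15],[0,0.158,-0.15,-0.012,-0.15],[0,0.19,-0.181,-0.012,-0.15],[0,0.217,-0.21,-0.012,-0.15],[0,0.217,-0.21,-0.012,-0.15]]]'
python3 - <<'E'
from h import *
import pickle,time
from cell import env
c=env.read_camera("wrist")  # settle
T=tool();c=env.read_camera("wrist");pickle.dump((T,c),open("w3.pkl","wb"));cv2.imwrite("pics/w3.png",c["image"]);print(T[1],env.state()["tcp_rot"],np.abs(env.state()["qvel"]).max())
E
```

```text
t: 6.65
eef_pos: [490.7, 153.9, 190.7]
tcp_rot: [-3.141, -0.0, 1.386]
ft_force: [0.2, -0.2, -1.5]
opening: 0.316
[491.89083917 152.44521022 190.76523195] [3.14127788e+00 8.57978295e-05 1.38397430e+00] 0.03796230777918818
```

View pics/w3.png

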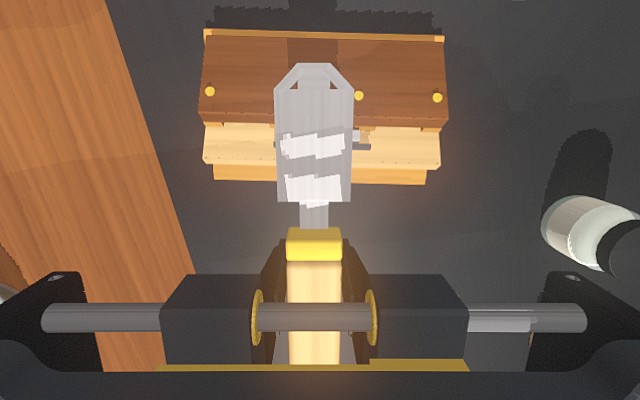

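This view shows the block's front-top edge from about (200,122) to (446,128), far corners at (205,33) and (443,40), and sill outer corners at (203,162) and (440,170). The bolt's right half is at (362,135). Next I'll fit the rack pose from this.

```bash
cat > fit.py <<'E'
from h import *
import pickle
from scipy.optimize import least_squares
T,c=pickle.load(open("w3.pkl","rb"));im=c["image"]
K=np.array([[c["fx"],0,c["cx"]],[0,c["fy"],c["cy"]],[0,0,1]]);M=np.array(c["tool_from_camera"])
Rc=T[0]@M[:3,:3];tc=T[0]@M[:3,3]+T[1]
def proj(P): return cv2.projectPoints((P-tc)@Rc,np.zeros(3),np.zeros(3),K,np.array(c["dist"]))[0][:,0]
# planes by depth
def reg(u0,u1,v0,v1):
    v,u=np.mgrid[v0:v1,u0:u1];P=cloud(c,u.ravel(),v.ravel(),T);return P[c["range_z"][v,u].ravel()>0]
for n,Q in(("top",np.r_[reg(215,265,45,110),reg(370,430,50,112)]),("sill",np.r_[reg(215,265,138,158),reg(385,430,143,160)])):
    k=Q.mean(0);nn=np.linalg.svd(Q-k,full_matrices=False)[2][2];nn*=np.sign(nn[2]);print(n,k.round(1),"tilt",np.degrees(np.arccos(nn[2])).round(2),"yaw",np.degrees(np.arctan2(nn[1],nn[0])).round(2))
    # height over slot floor plane assuming model: h from z
    b=25 if n=="top" else 0
    print("  offset along n:",(k@nn).round(2)-b)
S=np.array([(0,108,25),(0,-108,25),(78,108,25),(78,-108,25),(-32,108,0),(-32,-108,0)])
obs=np.array([(199,122),(446,128),(204,34),(443,40),(203,162),(440,170)],float)
def pts(q): return S@Ro.from_euler('xyz',[0,np.pi/6,q[2]]).as_matrix().T+[q[0],q[1],q[3]]
r=least_squares(lambda q:(proj(pts(q))-obs).ravel(),[510,211,1.37,55],x_scale=[10,10,.1,10]);print(r.x.round(3),np.degrees(r.x[2]).round(2),r.fun.reshape(-1,2).round(1).tolist())
for u,v in obs.astype(int): print((u,v),cloud(c,[u,u+3,u-3],[v+3,v+3,v+3],T).round(1).tolist()[0])
o=cv2.resize(im[20:190,180:460],None,fx=2.8,fy=2.8,interpolation=cv2.INTER_CUBIC)
for p in proj(pts(r.x)): cv2.circle(o,tuple(((p-[180,20])*2.8).astype(int)),3,(0,255,0),1)
cv2.imwrite("pics/c3.png",o)
E
python3 fit.py
```

```text
top [522.5 255.6  57.8] tilt 30.18 yaw 77.95
  offset along n: 205.54
sill [500.  198.5  64.1] tilt 30.71 yaw 77.98
  offset along n: 207.43
[511.448 209.555   1.36   53.934] 77.94 [[-2.7, -4.7], [2.9, -4.2], [0.9, 4.3], [-0.0, 4.9], [-0.8, 1.2], [-0.2, -1.0]]
(np.int64(199), np.int64(122)) [382.3, 238.7, -0.5]
(np.int64(446), np.int64(128)) [645.6, 182.8, 0.3]
(np.int64(204), np.int64(34)) [415.2, 317.7, 10.9]
(np.int64(443), np.int64(40)) [633.7, 266.8, 37.0]
(np.int64(203), np.int64(162)) [374.2, 195.7, -0.3]
(np.int64(440), np.int64(170)) [636.3, 137.1, -0.6]
```

View pics/c3.png

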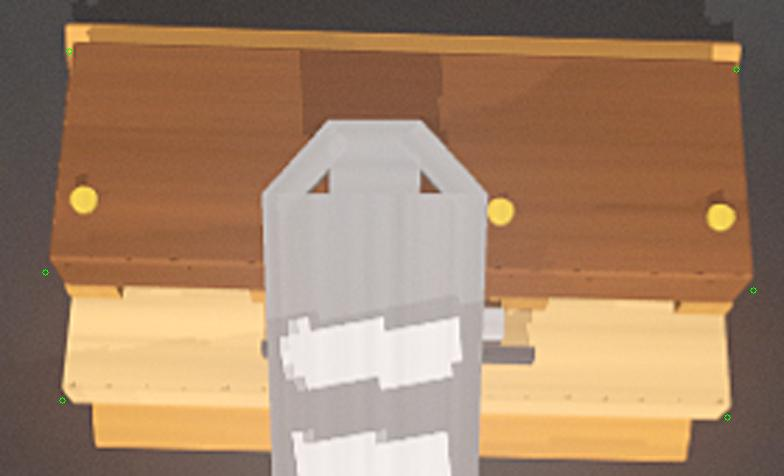

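The crop shows the true corners: block front-top at crop (50,260) and (752,275), sill at (63,390) and (730,408), slot outer edges at (122,292) and (675,305). Refitting with these.

```bash
sed -i 's/^obs=.*/obs=np.array([(50,260),(752,275),(70,43),(740,62),(63,390),(730,408)])\/2.8+[180,20]/' fit.py; python3 fit.py | sed -n 5p
python3 - <<'E'
import re
E
cat >> fit.py <<'E'
q=r.x; print("z fixed:")
r=least_squares(lambda q:(proj(pts([*q,55.]))-obs).ravel(),q[:3],x_scale=[10,10,.1]);print(r.x.round(3),np.degrees(r.x[2]).round(2),r.fun.reshape(-1,2).round(1).tolist())
Rs=Ro.from_euler('xyz',[0,np.pi/6,r.x[2]]).as_matrix();O=np.array([*r.x[:2],55.])
print("slot outer edges crop px",((proj(np.array([(0,91.5,3.),(0,-91.5,3)])@Rs.T+O)-[180,20])*2.8).round().tolist())
for n,Q in(("top",reg(215,265,45,110)),("sill",reg(215,265,138,158))):
    L=(Q-O)@Rs;print(n,"z in slot",np.percentile(L[:,2],[5,50,95]).round(1))
np.savez("slot.npz",R=Rs,O=O)
E
python3 fit.py | tail -5
```

```text
[512.636 212.649   1.361  52.419] 77.97 [[-0.7, 0.5], [0.8, 1.5], [0.7, -0.6], [-0.9, -1.0], [0.5, 0.1], [-0.5, -0.6]]
z fixed:
[512.545 212.543   1.361] 77.97 [[-1.8, 0.7], [2.0, 1.8], [-0.3, -1.1], [0.1, -1.4], [-0.5, 0.6], [0.5, 0.0]]
slot outer edges crop px [[119.0, 297.0], [678.0, 311.0]]
top z in slot [23.5 24.6 25.6]
sill z in slot [-1.4 -0.3  0.8]
```

The rack pose is consistent: origin (512.5,212.5,55), yaw 78.0°, plane offsets within 0.5 mm. Next I'll turn the knife sideways (yaw -12°) at the rack's far side so the handle tail sits over the block corner.

```bash
python3 go.py 646.5 198.4 112 -12; python3 -m pendant '[[[0,0.01,0.018,0,0.15],[0,0.02,0.036,0,0.3],[0,0.03,0.054,0,0.45],[0,0.04,0.072,0,0.6],[0,0.05,0.09,0,0.75],[0,0.06,0.108,0,0.9],[0,0.07,0.126,0,1.05],[0,0.074,0.143,0,1.2]]]';python3 go.py 646.5 198.4 112 -12
```

```text
pos [492.7 151.4 190.7] yaw 79.3 j6 0.36 F [ 0.6 -0.8 -1.6] t 6.8 | shift [0.0748 0.1424 0.0788] turn 1.593
t: 7.55
eef_pos: [648.8, 195.6, 190.1]
tcp_rot: [3.141, 0.0, 0.175]
ft_force: [-0.2, -0.2, -1.2]
opening: 0.315
pos [648.8 195.6 190.1] yaw 10.01 j6 1.59 F [-0.2 -0.2 -1.2] t 7.5 | shift [-0.0018 -0.0031  0.0781] turn 0.384
```

```bash
python3 -m pendant '[[[0,-0.001,-0.003,0.02,0.15],[0,-0.001,-0.003,0.04,0.3],[0,-0.001,-0.003,0.06,0.39],[0,-0.001,-0.003,0.09,0.39],[0,-0.001,-0.003,0.1,0.39],[0,-0.001,-0.003,0.1,0.39],[0,-0.001,-0.003,0.1,0.39],[0,-0.001,-0.003,0.1,0.39]]]';python3 go.py 646.5 198.4 68 -12; python3 -m pendant '[[[0,0,0,0.003,0],[0,0,0,0.006,0],[0,0,0,0.009,0],[0,0,0,0.011,0],[0,0,0,0.013,0],[0,0,0,0.015,0],[0,0,0,0.015,0],[0,0,0,0.015,0]]]'; python3 tilt.py
```

```text
t: 8.35
eef_pos: [646.6, 199.2, 92.1]
tcp_rot: [-3.141, -0.002, -0.208]
ft_force: [0.3, 0.5, -1.6]
opening: 0.313
pos [646.6 199.2  92.1] yaw -11.93 j6 1.98 F [ 0.3  0.5 -1.6] t 8.3 | shift [0.     0.0008 0.0241] turn 0.001
t: 9.15
eef_pos: [647.2, 199.1, 77.0]
tcp_rot: [-3.141, -0.004, -0.208]
ft_force: [2.8, -2.3, 8.2]
opening: 0.313
n 2241 opening 0.313
blade mean (tool) [68.9 -0.1  6.3] nose-down deg 6.2 roll -0.8 ymid -0.005592902086606344 x max 109.5
```

The pivot works: 6° at 8 N. I'll keep going.

```bash
sed -i 's/L\[:,2\]<95/L[:,2]<75/' tilt.py; python3 -m pendant '[[[0,0,0,0.0015,0],[0,0,0,0.003,0],[0,0,0,0.0045,0],[0,0,0,0.006,0],[0,0,0,0.0075,0],[0,0,0,0.009,0],[0,0,0,0.009,0],[0,0,0,0.009,0]]]'; python3 tilt.py
```

```text
t: 10.0
eef_pos: [648.0, 199.0, 68.6]
tcp_rot: [-3.14, -0.006, -0.208]
ft_force: [5.7, -3.6, 10.2]
opening: 0.314
n 2110 opening 0.315
blade mean (tool) [70.   0.1 24.7] nose-down deg 39.0 roll 0.9 ymid -0.13675193266427854 x max 111.5
```

The plane angle and the mean height disagree, so I'll print the blade profile.

```bash
cat > tilt.py <<'E'
from h import *
T=tool();c=env.read_camera("wrist")
vv,uu=np.mgrid[0:300:2,200:440:2];P=cloud(c,uu.ravel(),vv.ravel(),T)
L=(P-T[1])@T[0]; ok=(c["range_z"][vv,uu].ravel()>0)&(abs(L[:,1])<7)&(L[:,0]>15)&(L[:,0]<125)&(P[:,2]>2);L=L[ok]
b=[(x,np.median(L[abs(L[:,0]-x)<4,2])) for x in range(20,120,8) if (abs(L[:,0]-x)<4).sum()>3]
print("profile",[(x,round(float(z),1)) for x,z in b]);b=np.array(b);
m=(b[:,0]>38)&(b[:,0]<92);print("nose-down from profile",np.degrees(np.arctan(np.polyfit(b[m,0],b[m,1],1)[0])).round(1),"opening",round(env.state()["opening"],3))
w=(P-T[1])@T[0];w=w[(c["range_z"][vv,uu].ravel()>0)&(w[:,0]>50)&(w[:,0]<80)&(abs(w[:,1])<26)&(abs(w[:,2]-np.interp(w[:,0],b[:,0],b[:,1]))<6)]
k=np.polyfit(w[:,1],w[:,2]-np.interp(w[:,0],b[:,0],b[:,1]),1);print("roll deg",np.degrees(np.arctan(k[0])).round(1),"blade y range",w[:,1].min().round(1),w[:,1].max().round(1))
E
python3 tilt.py
```

```text
profile [(20, -0.4), (28, 6.7), (36, 9.2), (44, 11.7), (52, 13.9), (60, 16.3), (68, 18.7), (76, 21.5), (84, 23.6), (92, 26.2), (100, 28.0)]
nose-down from profile 16.8 opening 0.315
roll deg -0.0 blade y range -19.4 19.9
```

It's 16.8° now; the earlier plane fit was contaminated. Sliding toward the corner while descending gives more tilt per mm and keeps the tip off the bench.

```bash
python3 -m pendant '[[[0,-0.002,0,0.001,0],[0,-0.004,0,0.002,0],[0,-0.006,0,0.003,0],[0,-0.008,0,0.004,0],[0,-0.008,0,0.005,0],[0,-0.008,0,0.006,0],[0,-0.008,0,0.006,0],[0,-0.008,0,0.006,0]]]'; python3 tilt.py
```

```text
t: 10.9
eef_pos: [642.5, 200.4, 63.9]
tcp_rot: [-3.139, -0.011, -0.208]
ft_force: [11.9, -6.3, 14.1]
opening: 0.309
profile [(20, -14.9), (28, 5.5), (36, 9.4), (44, 12.8), (52, 16.2), (60, 19.5), (68, 22.7), (76, 26.3), (84, 29.3), (92, 32.5), (100, 35.1)]
nose-down from profile 22.5 opening 0.314
roll deg -0.1 blade y range -19.9 19.1
```

```bash
python3 -m pendant '[[[0,0,0,0.001,0],[0,0,0,0.002,0],[0,0,0,0.003,0],[0,0,0,0.004,0],[0,0,0,0.005,0],[0,0,0,0.005,0],[0,0,0,0.005,0],[0,0,0,0.005,0]]]'; python3 tilt.py;python3 go.py 642 200 60 -12
```

```text
t: 11.75
eef_pos: [641.2, 200.7, 58.5]
tcp_rot: [-3.139, -0.008, -0.208]
ft_force: [7.3, -3.8, 14.7]
opening: 0.315
profile [(20, -16.0), (28, 6.5), (36, 12.5), (44, 17.1), (52, 21.8), (60, 25.9), (68, 30.4), (76, 35.3), (84, 39.8), (92, 44.1)]
nose-down from profile 29.4 opening 0.316
roll deg -0.1 blade y range -20.1 19.8
pos [641.2 200.7  58.5] yaw -11.93 j6 1.99 F [ 5.1 -4.8 14.4] t 11.8 | shift [ 0.001   0.0005 -0.0015] turn 0.001
```

```bash
python3 -m pendant '[[[0,-0.001,0,0.001,0],[0,-0.002,0,0.002,0],[0,-0.002,0,0.003,0],[0,-0.002,0,0.003,0],[0,-0.002,0,0.003,0],[0,0.0,0,-0.01,0],[0,0.005,0,-0.03,0],[0,0.01,0,-0.06,0]]]'; python3 tilt.py
```

```text
t: 12.6
eef_pos: [646.8, 198.8, 115.0]
tcp_rot: [3.14, 0.003, -0.208]
ft_force: [-0.0, 0.1, -2.4]
opening: 0.316
profile [(20, -16.9), (28, 6.2), (36, 13.6), (44, 18.8), (52, 23.9), (60, 29.4), (68, 34.9), (76, 39.8), (84, 45.0), (92, 48.8)]
nose-down from profile 33.4 opening 0.313
roll deg -0.1 blade y range -20.0 19.9
```

33.4° nose-down, no roll, held firmly. Now I'll swing to slot b, get the exact tip position in the tool frame, and work out the pre-insert pose.

```bash
cat > tip.py <<'E'
from h import *
# tip/shoulder of held knife in tool frame, then in slot frame
T=tool();c=env.read_camera("wrist")
vv,uu=np.mgrid[0:300,240:400];P=cloud(c,uu.ravel(),vv.ravel(),T);L=(P-T[1])@T[0]
ok=(c["range_z"][vv,uu].ravel()>0)&(abs(L[:,1])<6)&(L[:,0]>38)&(L[:,0]<84)
Q=L[ok];Q=Q[abs(Q[:,2]-np.median(Q[:,2]))<45];k=np.polyfit(Q[:,0],Q[:,2],1)
for _ in range(3):
    r=abs(Q[:,2]-np.polyval(k,Q[:,0]));k=np.polyfit(Q[r<3,0],Q[r<3,2],1)
th=np.arctan(k[0])
near=(c["range_z"][vv,uu].ravel()>0)&(abs(L[:,2]-np.polyval(k,L[:,0]))<2.5)&(L[:,0]>25)
A=L[near&(abs(L[:,1])<7)];B=L[near&(abs(L[:,1])>12)&(abs(L[:,1])<19)]
xt=np.percentile(A[:,0],99.7);xs=np.percentile(B[:,0],1)
top=np.array([xt,0,np.polyval(k,xt)]);nrm=np.array([-np.sin(th),0,np.cos(th)]) # downward normal of underside
low=top+5*nrm
ax=np.array([np.cos(th),0,np.sin(th)]);org=np.array([xs,0,np.polyval(k,xs)])+5*nrm
print("theta",np.degrees(th).round(1),"tip low(tool)",low.round(1),"shoulder org",org.round(1),"len",np.linalg.norm(low-org).round(1),"ycent",((B[:,1].min()+B[:,1].max())/2).round(2))
z=np.load("slot.npz");f=lambda p:((T[0]@p+T[1]-z["O"])@z["R"]).round(1)
print("slot frame: tip",f(low),"origin",f(org),"tcp",f(np.zeros(3)))
E
python3 tip.py; python3 go.py 560 150 150 78
```

```text
theta 33.2 tip low(tool) [89.1  0.  54.3] shoulder org [30.6  0.  16. ] len 70.0 ycent 0.01
slot frame: tip [   7.5 -226.5   18.6] origin [ -11.7 -167.8   51.4] tcp [ -19.7 -137.1   65.1]
pos [649.6 199.2 119.4] yaw -11.93 j6 1.98 F [ 1.2  0.9 -1.3] t 12.7 | shift [-0.0774  0.0666 -0.0311] turn -1.57
```

Tip-to-shoulder measures 70.0 mm, so the estimate is good. Rising, turning and backing off in front of slot b.

```bash
python3 -m pendant '[[[0,0,0,-0.03,0],[0,0,0.005,-0.06,-0.08],[0,-0.01,0.025,-0.06,-0.22],[0,-0.02,0.05,-0.06,-0.36],[0,-0.03,0.075,-0.06,-0.5],[0,-0.04,0.1,-0.06,-0.65],[0,-0.055,0.13,-0.06,-0.8],[0,-0.067,0.153,-0.06,-0.95]]]'; python3 go.py 552 63 160 78
```

```text
t: 13.5
eef_pos: [548.8, 62.1, 174.7]
tcp_rot: [-3.14, 0.002, 0.748]
ft_force: [1.3, -0.2, -1.9]
opening: 0.315
pos [548.8  62.1 174.7] yaw 42.86 j6 0.82 F [ 1.3 -0.2 -1.9] t 13.5 | shift [0.003  0.0015 0.0147] turn -0.613
```

```bash
python3 -m pendant '[[[0,0.003,0.001,0,-0.15],[0,0.003,0.001,0,-0.3],[0,0.003,0.001,0,-0.45],[0,0.003,0.001,0.01,-0.613],[0,0.003,0.001,0.015,-0.613],[0,0.003,0.001,0.015,-0.613],[0,0.003,0.001,0.015,-0.613],[0,0.003,0.001,0.015,-0.613]]]'; python3 go.py 560.8 102.6 118.8 78;python3 tip.py
```

```text
t: 14.3
eef_pos: [553.5, 64.4, 160.7]
tcp_rot: [3.141, 0.0, 1.353]
ft_force: [-0.1, 1.0, -1.6]
opening: 0.316
pos [553.5  64.4 160.7] yaw 77.51 j6 0.22 F [-0.1  1.  -1.6] t 14.3 | shift [ 0.0389 -0.0011  0.0419] turn -0.009
theta 33.3 tip low(tool) [147.1   0.   93.1] shoulder org [29.7  0.  15.8] len 140.6 ycent -0.0
slot frame: tip [  3.  -72.1  16.4] origin [-137.3  -71.2   24.5] tcp [-170.9  -70.9   23.4]
```

```bash
python3 -m pendant '[[[0,0,-0.001,0.01,-0.008],[0,0.01,-0.001,0.02,-0.008],[0,0.02,-0.001,0.03,-0.008],[0,0.03,-0.001,0.036,-0.008],[0,0.038,-0.001,0.039,-0.008],[0,0.038,-0.001,0.039,-0.008],[0,0.038,-0.001,0.039,-0.008],[0,0.038,-0.001,0.039,-0.008]]]'; python3 tip.py
python3 - <<'E'
from h import *
c=env.read_camera("wrist");o=cv2.resize(c["image"][20:220,200:440],None,fx=3,fy=3,interpolation=cv2.INTER_CUBIC);cv2.imwrite("pics/w4.png",o);print(env.state()["ft_force"],env.state()["eef_pos"])
E
```

```text
t: 15.15
eef_pos: [560.7, 101.6, 121.9]
tcp_rot: [3.141, 0.0, 1.363]
ft_force: [-0.1, -1.0, -1.8]
opening: 0.312
theta 33.4 tip low(tool) [103.1   0.   64.2] shoulder org [29.6  0.  15.8] len 88.0 ycent -0.0
slot frame: tip [  2.7 -70.1   4.6] origin [-85.2 -70.2   9.8] tcp [-118.8  -70.3    8.7]
[ 1.12111236  0.60705679 -1.60766997] [560.73997776 101.40717305 121.94587604]
```

View pics/w4.png

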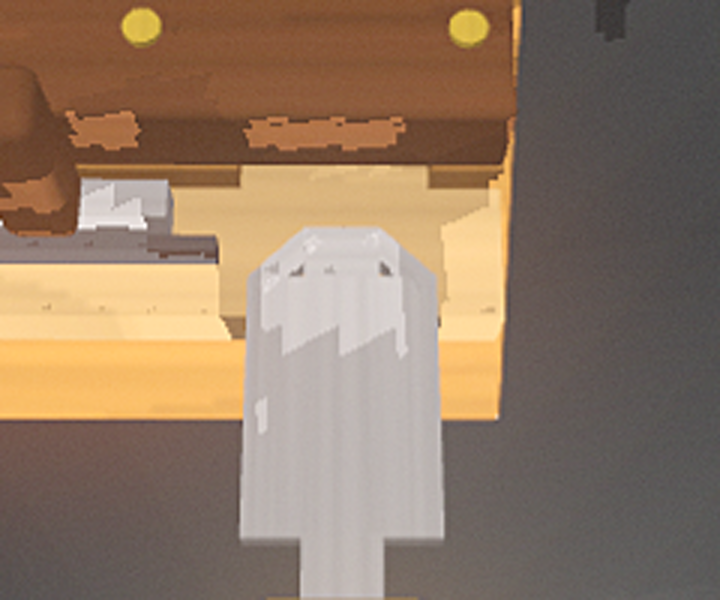

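The slot b mouth spans crop columns 240-428 (centre 334) and the blade centre is at 342, so the knife sits about 1.5 mm to the right. The mouth line is level, so the yaw is fine. I'll shift -1.5 mm in tool y, touch down, and start sliding in.

```bash
python3 -m pendant '[[[0,0,-0.0015,0,0],[0,0,-0.0015,0.003,0],[0,0,-0.0015,0.006,0],[0,0,-0.0015,0.006,0],[0,0.004,-0.0015,0.0083,0],[0,0.008,-0.0015,0.0106,0],[0,0.012,-0.0015,0.013,0],[0,0.016,-0.0015,0.0152,0]]]'; python3 tip.py;python3 go.py 560 102 120 78
```

```text
t: 16.05
eef_pos: [562.5, 118.1, 106.1]
tcp_rot: [-3.142, 0.0, 1.363]
ft_force: [-0.3, -0.4, -2.2]
opening: 0.317
theta 33.4 tip low(tool) [84.4  0.  51.9] shoulder org [29.2  0.  15.5] len 66.0 ycent -0.0
slot frame: tip [  2.5 -68.4   0.6] origin [-63.4 -68.5   4.5] tcp [-96.5 -68.6   3.3]
pos [562.5 118.5 105.8] yaw 78.1 j6 0.3 F [-0.5  0.2 -2.3] t 16.1 | shift [-0.0167  0.001  -0.0142] turn 0.002
```

The tip is about 6 mm inside the mouth with no contact force. Pushing on along the slope with some extra descent to press it flush.

```bash
python3 -m pendant '[[[0,0.003,0,0.0025,0],[0,0.006,0,0.005,0],[0,0.009,0,0.0075,0],[0,0.012,0,0.010,0],[0,0.015,0,0.0125,0],[0,0.0173,0,0.0145,0],[0,0.0173,0,0.0145,0],[0,0.0173,0,0.0145,0]]]'; python3 tip.py;python3 go.py 560 102 120 78
```

```text
t: 16.9
eef_pos: [566.1, 135.0, 91.7]
tcp_rot: [3.142, -0.0, 1.363]
ft_force: [1.0, 3.6, -0.1]
opening: 0.315
theta 16.5 tip low(tool) [133.3   0.   50.5] shoulder org [29.9  0.  19.8] len 107.8 ycent -0.0
slot frame: tip [ 66.3 -68.3  22.4] origin [-38.5 -68.5  -2.8] tcp [-74.4 -68.6  -0.6]
pos [566.1 134.9  91.7] yaw 78.08 j6 0.33 F [ 0.5  3.7 -0.3] t 16.9 | shift [-0.0334  0.0008 -0.0283] turn 0.001
```

```bash
sed -i 's/L\[:,0\]<84)/L[:,0]<float((sys.argv+["84"])[1]))/; s/^from h import \*/from h import *; import sys/' tip.py; python3 tip.py 55; python3 -m pendant '[[[0,0.0025,0,0.0015,0],[0,0.005,0,0.003,0],[0,0.0075,0,0.0045,0],[0,0.01,0,0.006,0],[0,0.0125,0,0.0074,0],[0,0.0125,0,0.0074,0],[0,0.0125,0,0.0074,0],[0,0.0125,0,0.0074,0]]]'; python3 tip.py 45
```

```text
theta 31.9 tip low(tool) [67.4  0.  37.8] shoulder org [30.7  0.  15. ] len 43.1 ycent -0.0
slot frame: tip [  2.7 -68.4   0.4] origin [-40.4 -68.5   1.8] tcp [-74.5 -68.6  -0.6]
t: 17.8
eef_pos: [568.6, 147.1, 84.3]
tcp_rot: [-3.142, -0.0, 1.363]
ft_force: [1.3, 4.4, -0.4]
opening: 0.312
theta 32.3 tip low(tool) [150.9   0.   90.7] shoulder org [30.6  0.  14.7] len 142.4 ycent -0.01
slot frame: tip [116.1 -68.2  -3.8] origin [-26.1 -68.4   1.8] tcp [-59.9 -68.5  -0.8]
```

Tip is about 44 mm deep at 4 N. The packed stop would be at 42 ± a couple of mm, so the next 8 mm will tell.

```bash
python3 -m pendant '[[[0,0.0018,0,0.001,0],[0,0.0035,0,0.002,0],[0,0.005,0,0.003,0],[0,0.007,0,0.004,0],[0,0.007,0,0.004,0],[0,0.007,0,0.004,0],[0,0.007,0,0.004,0],[0,0.007,0,0.004,0]]]'; python3 tip.py 43
```

```text
t: 18.65
eef_pos: [570.0, 153.8, 80.3]
tcp_rot: [-3.142, -0.0, 1.363]
ft_force: [1.4, 3.2, 0.0]
opening: 0.316
theta 30.8 tip low(tool) [150.1   0.   86.3] shoulder org [30.   0.  14.8] len 139.7 ycent -0.0
slot frame: tip [121.1 -68.2  -0.4] origin [-18.6 -68.4   1.5] tcp [-52.  -68.5  -0.8]
```

Still about 3 N with the knife moving with the tool past 51 mm, so slot b is the deep one. The fingertips would meet the sill edge near home, so I'll advance 8 mm, release, regrip 30 mm further back and finish.

```bash
python3 -m pendant '[[[0,0.0018,0,0.001,0],[0,0.0035,0,0.002,0],[0,0.005,0,0.003,0],[0,0.007,0,0.004,0],[0,0.007,0,0.004,0],[0.5,0.007,0,0.004,0],[0.5,0.007,0,0.004,0],[0.5,0.007,0,0.004,0]]]'; python3 tip.py 43; python3 -m pendant '[[[0.5,0,0,0,0],[0.5,-0.005,0,-0.003,0],[0.5,-0.013,0,-0.0075,0],[0.5,-0.02,0,-0.0115,0],[0.5,-0.028,0,-0.016,0],[0.5,-0.028,0,-0.016,0],[0,-0.028,0,-0.016,0],[0,-0.028,0,-0.016,0]]]'; python3 -m pendant '[[[0,0,0,0,0],[0,0,0,0,0],[0,0,0,0,0],[0,0,0,0,0],[0,0,0,0,0],[0,0,0,0,0],[0,0,0,0,0],[0,0,0,0,0]]]';  python3 go.py 560 102 120 78
python3 - <<'E'
from h import *
c=env.read_camera("wrist");cv2.imwrite("pics/w5.png",c["image"])
E
```

```text
t: 19.5
eef_pos: [571.3, 160.4, 76.3]
tcp_rot: [-3.141, 0.0, 1.363]
ft_force: [-0.7, 0.6, -0.5]
opening: 0.484
theta 26.4 tip low(tool) [41.7  0.  23. ] shoulder org [31.3  0.  17.8] len 11.6 ycent -0.01
slot frame: tip [  3.4 -68.3  -0. ] origin [ -8.2 -68.3  -0.7] tcp [-44.2 -68.4  -0.9]
t: 20.35
eef_pos: [565.7, 133.2, 92.4]
tcp_rot: [-3.142, 0.0, 1.363]
ft_force: [0.0, 0.0, 0.3]
opening: 0.382
t: 21.15
eef_pos: [565.6, 133.1, 92.5]
tcp_rot: [-3.141, 0.0, 1.363]
ft_force: [-0.0, 0.7, -0.8]
opening: 0.306
pos [565.6 133.1  92.5] yaw 78.08 j6 0.33 F [-0.   0.7 -0.8] t 21.1 | shift [-0.0316  0.0009 -0.0275] turn 0.001
```

View pics/w5.png

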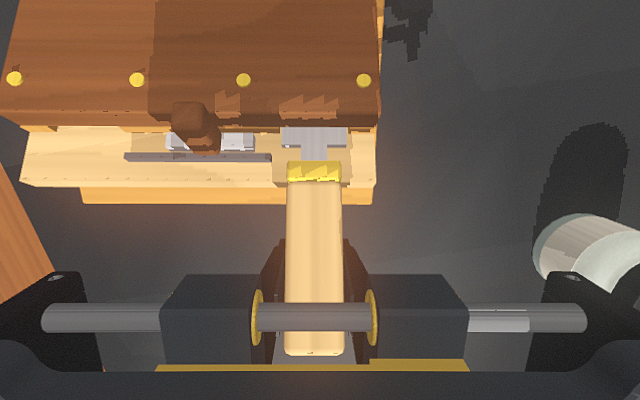

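Regripped. The blade's shoulder is still about 8-10 mm outside the mouth at (315,147), with the bolt grip at (195,130). Pushing home until it stops.

```bash
python3 -m pendant '[[[0,0.0017,0,0.001,0],[0,0.0035,0,0.002,0],[0,0.0052,0,0.003,0],[0,0.007,0,0.004,0],[0,0.008,0,0.0046,0],[0,0.009,0,0.0052,0],[0,0.01,0,0.0058,0],[0,0.01,0,0.0058,0]]]'
python3 - <<'E'
from h import *
T=tool();c=env.read_camera("wrist");z=np.load("slot.npz");cv2.imwrite("pics/w6.png",cv2.resize(c["image"][60:260,180:420],None,fx=3,fy=3,interpolation=cv2.INTER_CUBIC))
print(((T[1]-z["O"])@z["R"]).round(1),env.state()["ft_force"].round(1))
E
```

```text
t: 22.0
eef_pos: [567.6, 141.5, 87.5]
tcp_rot: [3.142, 0.002, 1.363]
ft_force: [-4.1, -13.1, 11.2]
opening: 0.315
[-66.5 -68.7  -0.8] [ -3.9 -12.2  10.1]
```

View pics/w6.png

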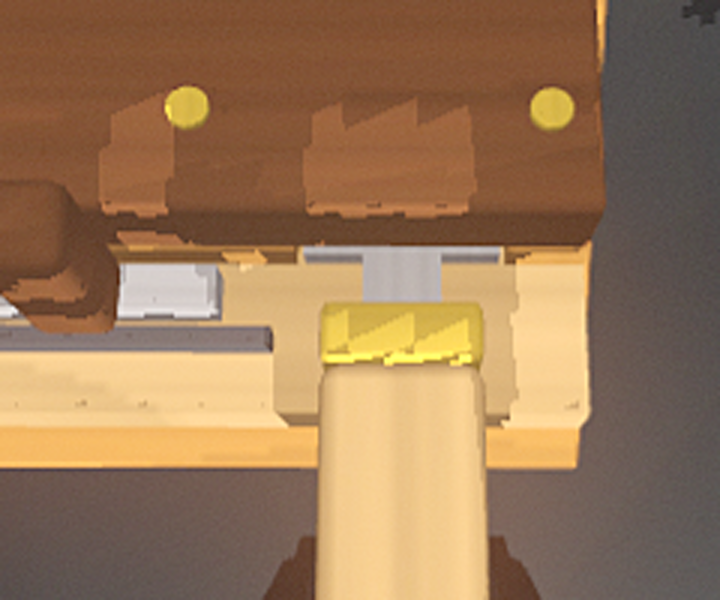

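It stopped with about 17 N along the slot. The blade's rear edge (crop row 262) is level with the mouth strips. I'll press slightly more to confirm a hard stop, then release.

```bash
python3 -m pendant '[[[0,0.001,0,0.0006,0],[0,0.002,0,0.0012,0],[0,0.003,0,0.0017,0],[0,0.003,0,0.0017,0],[0,0.003,0,0.0017,0],[0,0.003,0,0.0017,0],[0,0.003,0,0.0017,0],[0,0.003,0,0.0017,0]]]'; python3 -m pendant '[[[0,0,0,0,0],[0.5,0,0,0,0],[0.5,0,0,0,0],[0.5,0,0,0,0],[0.5,0,0,0,0],[0.5,0,0,-0.02,0],[0.5,0,0,-0.05,0],[0.5,0,0,-0.09,0]]]'
cat > chk.py <<'E'
from h import *
# knife in slot frame from handle top cloud; bolt from its grip cloud
T=tool();c=env.read_camera("wrist");z=np.load("slot.npz")
vv,uu=np.mgrid[0:300,40:600];P=cloud(c,uu.ravel(),vv.ravel(),T);ok=c["range_z"][vv,uu].ravel()>0
L=(P-z["O"])@z["R"];V=(P-T[1])@T[0];near=V[:,2]>-12
H=L[ok&near&(abs(L[:,2]-24)<2.5)&(L[:,0]<-12)&(L[:,0]>-125)&(L[:,1]<-45)&(L[:,1]>-95)]
if len(H)>50:
    k=np.polyfit(H[:,0],H[:,2],1);(cx,cy),(w,h),a=cv2.minAreaRect(H[:,:2].astype(np.float32))
    print("handle n",len(H),"x",np.percentile(H[:,0],[.5,99.5]).round(1),"y",np.percentile(H[:,1],[1,50,99]).round(1),"ztop",H[:,2].mean().round(1),"pitch err",np.degrees(np.arctan(k[0])).round(1),"rect",round(w,1),round(h,1),round(a,1))
S=L[ok&(L[:,0]<-1)&(L[:,0]>-40)&(abs(L[:,1]+70)<25)&(abs(L[:,2]-5)<2.5)]
B=L[ok&near&(L[:,2]>41)&(L[:,2]<48)&(L[:,0]>-24)&(L[:,0]<0)&(abs(L[:,1])<60)]
if len(B)>20: print("bolt grip n",len(B),"x",np.percentile(B[:,0],[2,98]).round(1),"y",np.percentile(B[:,1],[2,98]).round(1),"z",B[:,2].mean().round(1))
print("t",round(env.state()["t"],1),"tcp",T[1].round(1),"F",env.state()["ft_force"].round(1))
E
python3 chk.py
```

```text
t: 22.85
eef_pos: [568.1, 142.9, 87.0]
tcp_rot: [3.141, 0.004, 1.363]
ft_force: [-9.4, -24.9, 25.2]
opening: 0.317
t: 23.65
eef_pos: [567.6, 146.0, 174.6]
tcp_rot: [-3.138, 0.001, 1.363]
ft_force: [0.9, 0.2, 0.1]
opening: 0.5
handle n 4260 x [-113.2  -16.5] y [-83.7 -69.6 -55.9] ztop 23.5 pitch err -0.4 rect 98.5 29.3 0.6
bolt grip n 421 x [-17.8  -2.8] y [-14.5   0.1] z 44.0
t 23.7 tcp [567.6 146.  174.6] F [1.5 0.1 5.4]
```

The hard stop is confirmed: it resisted about 34 N with under 2 mm of motion. Handle front sits at slot x=-16.5, pitch error -0.4°, y centred. Now I'll push the bolt toward slot b (slot -y, which is tool +y) with closed fingers from the robot's side.

```bash
python3 -m pendant '[[[0,0.015,-0.023,0,0],[0,0.03,-0.046,0,0],[0,0.045,-0.07,0.01,0],[0,0.059,-0.093,0.02,0],[0,0.059,-0.093,0.03,0],[0,0.059,-0.093,0.034,0],[0,0.059,-0.093,0.034,0],[0,0.059,-0.093,0.034,0]]]'; python3 go.py 489.1 223.1 83 78
```

```text
t: 24.5
eef_pos: [490.3, 222.3, 141.1]
tcp_rot: [3.141, -0.0, 1.362]
ft_force: [0.4, -0.3, -0.5]
opening: 0.003
pos [490.3 222.3 141.1] yaw 78.04 j6 0.51 F [ 0.4 -0.3 -0.5] t 24.5 | shift [ 0.0005 -0.0014  0.0581] turn 0.001
```

```bash
python3 -m pendant '[[[0,0,-0.001,0.02,0],[0,0,-0.001,0.04,0],[0,0,-0.001,0.052,0],[0,0,-0.001,0.058,0],[0,0,-0.001,0.058,0],[0,0,0.004,0.058,0],[0,0,0.009,0.058,0],[0,0,0.014,0.058,0]]]'; python3 -m pendant '[[[0,0,0.005,0,0],[0,0,0.01,0,0],[0,0,0.014,0,0],[0,0,0.018,0,0],[0,0,0.021,0,0],[0,0,0.023,0,0],[0,0,0.025,0,0],[0,0,0.025,0,0]]]'; python3 go.py 525.7 215.3 83 78
```

```text
t: 25.3
eef_pos: [504.1, 219.9, 83.6]
tcp_rot: [3.141, -0.001, 1.363]
ft_force: [-3.7, 0.9, 1.3]
opening: 0.002
t: 26.1
eef_pos: [528.0, 214.6, 83.0]
tcp_rot: [3.141, 0.0, 1.363]
ft_force: [-0.9, 0.3, 0.7]
opening: 0.002
pos [528.  214.6  83. ] yaw 78.08 j6 0.48 F [-0.9  0.3  0.7] t 26.1 | shift [ 0.0002 -0.0024 -0.0001] turn 0.001
```

```bash
python3 -m pendant '[[[0,0,0.001,0,0],[0,0,0.002,0,0],[0,0,0.003,0,0],[0,0,0.004,0,0],[0,0,0.004,0,0],[0,0,0.004,0,0],[0,0,0.004,0,0],[0,0,0.004,0,0]]]'; python3 -m pendant '[[[0,0,0.001,0,0],[0,0,0.002,0,0],[0,0,0.003,0,0],[0,0,0.003,0,0],[0,0,0.003,0,0],[0,0,0.003,0,0],[0,0,0.003,0,0],[0,0,0.003,0,0]]]'
```

```text
t: 26.9
eef_pos: [530.1, 214.1, 82.9]
tcp_rot: [-3.139, 0.001, 1.363]
ft_force: [-9.5, 3.5, 5.6]
opening: 0.006
t: 27.7
eef_pos: [530.5, 214.0, 82.9]
tcp_rot: [-3.134, 0.002, 1.363]
ft_force: [-22.1, 8.6, 13.8]
opening: -0.0
```

Hard stop at 22 N. Backing off and checking both.

```bash
python3 -m pendant '[[[0,0,-0.006,0,0],[0,0,-0.02,0,0],[0,0,-0.025,-0.02,0],[0,0,-0.025,-0.05,0],[0,-0.03,0,-0.09,0],[0,-0.06,0.02,-0.11,0],[0,-0.06,0.02,-0.11,0],[0,-0.06,0.02,-0.11,0]]]'; python3 chk.py
python3 - <<'E'
from h import *
c=env.read_camera("wrist");cv2.imwrite("pics/w7.png",cv2.resize(c["image"][20:290,160:520],None,fx=2.2,fy=2.2,interpolation=cv2.INTER_CUBIC))
E
```

```text
t: 28.5
eef_pos: [541.6, 149.9, 193.1]
tcp_rot: [3.141, -0.0, 1.361]
ft_force: [0.0, 0.5, -0.4]
opening: 0.006
handle n 3697 x [-113.3  -17. ] y [-83.6 -69.6 -55.8] ztop 23.5 pitch err -0.3 rect 98.2 29.1 0.4
bolt grip n 346 x [-17.8  -3.4] y [-40.5 -26.1] z 44.0
t 28.6 tcp [541.6 149.9 193.1] F [-0.2 -0.6 -0.2]
```

View pics/w7.png

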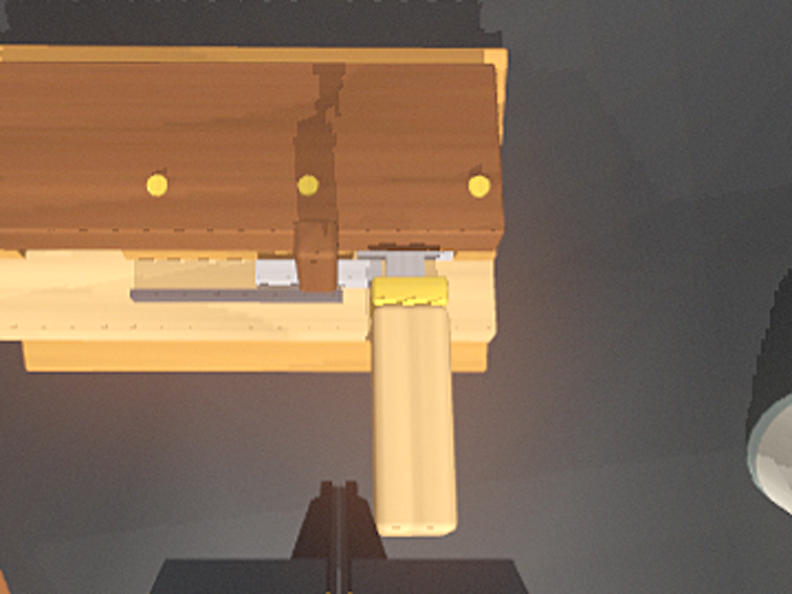

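The bolt nose, at crop (355,272), stands beside the knife's neck. The grip centre reads -33.3 mm and the knife is unmoved. The robot touches nothing, so I'm handing in.

```bash
python3 -c "
from cell import env
print(env.job_done())"
```

```text
the job is handed in; nothing more can be done
None
```

The broad knife is in the far slot (mouth_b, slot y = -70) and the bolt is pushed over to its stop on that side. I handed the job in after about 29 s of robot time; no verdict is reported.

**How it went:**
- **Tilting:** The tool stays vertical, so I gripped the handle and pressed its tail on the rack's corner. That turned the knife in the pads to 33° nose-down. I then set the blade on the sill and slid it in.
- **Finding the slot:** Slot b was the first one I tried. The blade went past the 42 mm point with no rise in force (3-4 N), so this is the deep slot. It stopped hard at full depth under about 34 N.
- **Locking:** I pushed the bolt with closed fingers until it stopped hard at 22 N, then backed off.

**Last checks:**

| Check | Measured | Expected |
|---|---|---|
| Handle front, slot x | -17.0 mm | -16 mm |
| Knife centre, slot y | -69.6 mm | -70 mm |
| Handle top, slot z | 23.5 mm | 24 mm |
| Pitch error | -0.3° | 0° |
| Bolt position | -33.3 mm | -34 mm stop |
| Wrist force after backing off | below 1 N | none |

**What failed or disagreed:**
- **First grasp:** I lifted before the slow fingers had closed. The knife did not move, and the second try held.
- **Tilt estimate:** One plane fit gave a false 39°; the blade profile gave 16.8°, so I used the profile from then on.
- **Slot position:** A close-up put slot b about 1.5 mm sideways from my rack fit, so I shifted over before inserting.
- **Bystanders:** I never deliberately touched any of them, but I did not measure their positions again at the end.

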